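# Contact-cleaner squirt for a scratchy pedal knob

### The job

The black pedal's orange knob is scratchy and needs a squirt of contact cleaner. Slide the black pedal along the board, without lifting it off, until its long side is flush against the front of the spray can's wooden base and its orange knob is lined up with the red straw (the white line on the base); only then press the can's white cap all the way down, and let it spring back up. Leave the pedal there, and leave the silver pedal, red tin, green glass slide and capo where they are.

Things in the scene. Friction and masses are not known exactly. Their poses are not given: they have to be found in the camera images.
- stand: Spray-can stand, fixed to the board: blue upright can (52 mm diameter, shoulder at 108) clamped on a dark wooden base 140 (x) by 95 (y) by 22 high. Origin: on the board under the can's axis; x along the base's front, y the way it sprays, z up. The base spans y = -40 to +55: its front is the face at y = +55. The knob belongs at x = 0, y = 85 (pedal flush).
- straw_tip (a point): Tip of the red straw (4 mm thick) that slants down from the cap in the stand's plane x = 0; the tip is at y = 45, z = 100 mm in the stand's frame and points at where the knob belongs.
- base_line (a point): Foot of the white line on the base's front face: stand frame x = 0, y = 55, z = 0 mm. The line runs up the front and over the base's top along y.
- cap_top (a point): Centre of the flat top of the white nozzle cap (26 diameter, 18 tall), on the can's axis, 145 above the board when up.
- cap (a joint): Travel of the sprung cap in m: 0 up, 0.006 fully down (about 7 N at the bottom, 2 N to start it). It springs back when let go.
- pedal: Loose black effects pedal, about 0.35 kg, 112 (x, long) by 60 (y) by 35 high, flat sides. Origin: centre of its underside; z up. On its top the orange knob at x = +22, y = 0 and a steel footswitch (12 diameter, 12 tall) at x = -32.
- knob (a point): Centre of the top of the pedal's orange knob (25 diameter, 18 tall), 53 above the board. The knob does not turn here.
- phaser: Bystander: loose silver pedal, 112 by 66 by 36 high plus 14 for its four black knobs. Origin: centre of its underside.
- tin: Bystander: loose red flat pick tin, 82 by 58 by 22 high. Origin: centre of its underside.
- slide: Bystander: loose green glass slide, an open tube 27 diameter and 60 tall, standing upright. Origin: centre of its underside.
- capo: Bystander: loose steel capo lying flat, about 90 by 60 by 16 high. Origin: on the board, at the middle of its lower arm, whose long way is x.
Things that resemble listed ones, but are neither listed nor needed, are in the scene too. Several things look just like the stand: the one meant starts nearest to the robot's base.

How it is judged:
On the way, in this order (a step that is already met when the one before it is completed fails the run):
1. the black pedal rests flush against the base with its knob in line with the straw, the cap still up (x of knob in the frame of stand between -0.015 and 0.015 m and y of knob in the frame of stand between 0.07 and 0.093 m and angle between the x axis of pedal and the x axis of stand, either way round below 0.12 rad and angle between pedal's own z axis and vertical below 0.08 rad and value of joint cap below 0.0015 m and linear speed of pedal below 0.02 m/s), for 0.2 s.
2. the cap is pressed down with the pedal in place (x of knob in the frame of stand between -0.015 and 0.015 m and y of knob in the frame of stand between 0.07 and 0.093 m and angle between the x axis of pedal and the x axis of stand, either way round below 0.12 rad and angle between pedal's own z axis and vertical below 0.08 rad and value of joint cap above 0.0048 m), for 0.1 s.
At the end, for the whole second after the job is handed in: The cap is back up (within 1.5 mm), and the black pedal lies flat and still with its long side along the base's front (within 0.12 rad, knob centre at most 8 mm farther out than when flush) and its knob within 15 mm of the line of the straw (all of step 1); the robot touches nothing.
It fails at once if the cap is pressed (over 3 mm) while the knob is not in front of the straw (value of joint cap above 0.003 m and (x of knob in the frame of stand below -0.025 m or x of knob in the frame of stand above 0.025 m or y of knob in the frame of stand above 0.105 m)).
It fails at once if the black pedal is lifted over 15 mm or tipped (height (world z) of pedal above 0.015 m or angle between pedal's own z axis and vertical above 0.3 rad).
It fails at once if the silver pedal, tin, slide or capo is moved over 20 mm or knocked over (distance of any of phaser, tin, slide, capo from where it was at the start of the episode above 0.02 m or angle between any of phaser, tin, slide, capo's own z axis and vertical above 0.5 rad).
It also fails if it takes over 64 s, if anything falls off the work surface, if the arm or the gripper's body presses on something with over 40 N, if the wrist force passes 120 N, or if a joint passes its speed limit or range.

### The arm

A 6-joint arm with a two-finger parallel gripper is mounted at the origin on the work surface. World frame = base frame: x ahead of the robot, y to its left, z up, the work surface at z = 0. Lengths are in m, angles in rad, forces in N, time in s.
With the tool pointing down it reaches from about 0.3 to 0.875 m from the base axis. Payload 6.4 kg.
Tool frame: the origin (TCP) lies midway between the tips of the shut fingers; the grasp point (between the pads) lies 19 mm behind it; z points along the fingers, y is the line along which they close (so a half turn about z gives the same grasp; the last joint's range is limited). The gripper opens to 85 mm and grips with 20 to 120 N. Pads are 22 mm wide; open, the fingers measure 114 mm over their backs; the gripper's body (76 mm by 85 mm) begins 54 mm behind the grasp point. The pads swing forward as they close: fully open they stand 13 mm farther back than shut.
Start: joints at [-1.421, 0.181, 1.607, -0, 1.354, -0.206], TCP at [0.2, -0.539, 0.192] pointing down, gripper open.
Joint ranges: [-2.99, 2.99], [-0.89, 2.07], [0.3, 2.58], [-1.14, 4.28], [0, 2.63], [-3.12, 3.12]. Speed limits (rad/s): [2.57, 2.57, 3.01, 3.14, 3.14, 3.14].

### API

Orientations are given as a unit quaternion [w, x, y, z].
In Python, from bench import * gives the robot as it stands.
- The arm moves only by the tool play_rows, never from a script. Its argument "plan" is a list of rows, each a list of 3 entries, a list of its own where there are three numbers: the finger opening in mm, from 0 to 85.4, then the shift along the tool's x, y, z normalised to -1 to 1, where 1 is 40 cm, then the turn about the tool's z normalised to -1 to 1, where 1 is pi rad. A call has 1 to 10 rows; each row is the pose to reach, as a shift and turn from the pose commanded when the call began, along the tool's axes at that moment, turning the shorter way round; what a row does not reach only later rows make up. A row lasts 1/10 s, in which the tool goes at most 50 mm and 8.59 degrees, less where a joint would pass 70% of its speed; a pose out of reach is approached as far as the arm can. A call with a number of a shift or a turn outside -1 to 1 is refused whole. A call with a gripper value outside its range is refused whole. The fingers move at their own pace and stop on an object; the grip force is fixed at half the most. Time passes only in rows, so rows that repeat a pose let the fingers close. It gives the time, the measured TCP pose, the force, the opening and the grip force at its end, in the units of the state.
- get_obs(): the state, without advancing time (a new reading comes with each control period).
- camera(name): name is "side" or "top"; returns a dict with "image" (384x512x3 uint8, red, green, blue), "range_z" (384x512 float32, m along the optical axis (not along the pixel's ray), 0 where there is no reading), "intrinsics" (3x3 intrinsics, pixels), "rvec" (rotation vector, rad) and "tvec" (3), from world to camera coordinates, as OpenCV has them. Camera axes: x right, y down, z forward; pixel columns grow to the right and rows downward; lengths in m; the calibration is good to about 2 mm. A picture is of the moment at which its call begins.
- hand_in(): hands the job in; it is judged then, once.
Trained networks look in a picture, given as the dict that the camera call returned (one of the last four; its "shot" number tells which), for a name from the list of things; names that differ only in an ending like _2 or _b are one class to them, and where a whole thing is asked for, a point or a joint stands for the part that bears it (a point fixed in the world has none). Each returns a list of dicts, best first, with "conf" (0 to 1); they miss things now and then, are a little off and sometimes report something else, mostly with a low value. They report only what shows in the picture. A call takes as long as a camera call. They do not tell look-alikes from the thing itself.
- search_frame(picture, label): "rect" ([centre column, centre row, width, height] in pixels, round what is visible of it).
- masks_of(picture, label): "mask" (384x512 bool, what is visible of it) and "rect" ([centre column, centre row, width, height] in pixels, round what is visible of it).
The state is a dict: "time_s": time; "q": joint angles; "dq": joint speeds; "joint_efforts": joint torques, N m; "eef_pos": TCP position; "eef_rot": TCP orientation; "wrist_force": force on the tool from outside, world axes, zero at the start; "torque": the same for the moment, N m; "opening": opening from 0.0 (shut) to 1.0 (fully open); "grasp_force": force on a finger pad.
Only numpy, scipy, OpenCV 4.12 (cv2) and the standard library are available. Lean on these libraries where they do the work, as an engineer would, in place of code of your own. Each camera call takes 0.05 s, during which the arm holds its last target. There are 200 camera calls.

## Working session

There is one attempt and no reset: what is moved stays moved. The work goes in short steps, Python scripts to look and compute and a tool call to move; the robot and the scene stay as the last step left them, time stands still between calls to the robot, and variables do not carry over. Pictures are saved under pics/ and viewed, at most 10 in all, crops included, and the job is handed in when it is done.

Besides the shell and the picture viewer there is one more tool, called after ">>>" as name([rows], argument=value, ...), one row to a line, values as JSON. play_rows: Moves the arm, as the interface text tells. Its arguments: {"type":"object","properties":{"plan":{"type":"array","items":{"type":"array"}}},"required":["plan"]}

```bash
mkdir -p pics; cat > h.py <<'E'
from bench import *
import numpy as np, cv2
def w2c(c): return cv2.Rodrigues(np.array(c["rvec"],float))[0], np.array(c["tvec"],float).ravel()
def cloud(c):
    R,t=w2c(c);K=np.array(c["intrinsics"]);z=c["range_z"]
    v,u=np.mgrid[:384,:512]
    P=np.stack([(u-K[0,2])/K[0,0]*z,(v-K[1,2])/K[1,1]*z,z],-1)
    W=(P-t)@R; W[z<=0]=np.nan
    return W
def save(c,n): cv2.imwrite("pics/"+n,cv2.cvtColor(c["image"],cv2.COLOR_RGB2BGR))
E
python3 - <<'E'
from h import *
for n in("top","side"):
    c=camera(n);save(c,n+"0.png");W=cloud(c)
    print(n,c["tvec"],c["rvec"])
    for l in("stand","pedal","knob","cap_top","phaser","tin","slide","capo"):
        for d in masks_of(c,l):
            m=d["mask"]; p=W[m]; 
            if len(p): print(l,round(d["conf"],2),np.round(d["rect"]).astype(int),np.round(np.nanmedian(p,0),3),np.round(np.nanpercentile(p[:,2],[5,95]),3))
print(get_obs())
E
```

```text
top [0.00280527 0.63970482 1.22237071] [ 2.14868867 -2.1477647   0.12791298]
stand 0.95 [302 215  36  50] [ 0.563 -0.116  0.024] [0.019 0.137]
stand 0.93 [320 141  36  51] [ 0.767 -0.161  0.024] [0.018 0.137]
stand 0.68 [239 129  35  54] [0.801 0.056 0.024] [0.017 0.134]
stand 0.68 [184 175  37  47] [0.666 0.195 0.024] [0.018 0.136]
pedal 0.89 [249 217  23  44] [0.565 0.029 0.036] [0.031 0.051]
knob 0.55 [249 216  24  42] [0.565 0.029 0.036] [0.031 0.051]
cap_top 0.55 [232 118  25   6] [0.813 0.052 0.144] [0.117 0.148]
cap_top 0.55 [181 168  11  10] [0.677 0.198 0.144] [0.12  0.148]
phaser 0.9 [385 202  35  42] [ 0.599 -0.346  0.036] [0.022 0.05 ]
tin 0.82 [389 264  28  32] [ 0.438 -0.351  0.022] [0.013 0.026]
tin 0.2 [302 215  40  52] [ 0.561 -0.114  0.024] [0.018 0.137]
tin 0.15 [311 213   8  11] [ 0.567 -0.126  0.146] [0.142 0.149]
slide 0.57 [248 216  22  44] [0.565 0.029 0.036] [0.031 0.051]
slide 0.49 [121 197  19  10] [0.616 0.378 0.034] [0.001 0.061]
slide 0.42 [304 211  26   9] [ 0.568 -0.121  0.143] [0.026 0.149]
capo 0.61 [135 274  21  30] [0.401 0.333 0.013] [0.008 0.018]
[... 996 characters left out ...]
 'q': array([-1.42128717e+00,  1.80810791e-01,  1.60701667e+00, -1.50437496e-05,
        1.35379247e+00, -2.06285058e-01]), 'dq': array([-6.29677910e-04,  9.33008229e-05,  8.29664320e-05, -6.79848891e-04,
       -1.75871187e-03, -1.06047502e-03]), 'joint_efforts': array([ 2.32233533e-04, -4.44831955e+01, -3.51684916e+01, -2.03466320e-04,
        4.97083474e-04, -4.82655238e-06]), 'eef_pos': array([ 0.20031279, -0.53898566,  0.19237431]), 'eef_rot': array([-1.38430852e-05,  9.84217710e-01,  1.76961858e-01, -6.95531990e-06]), 'wrist_force': array([ 0.13740762, -0.60702882,  0.09154522]), 'torque': array([-0.00868289,  0.00381632, -0.01280717]), 'grasp_force': 0.0, 'opening': 1.001792043187217}
```

```bash
python3 - <<'E'
from h import *
c=camera("top");W=cloud(c)
im=cv2.cvtColor(c["image"],cv2.COLOR_RGB2BGR)
a=cv2.resize(im[90:290,100:420],(800,500),interpolation=cv2.INTER_CUBIC);cv2.imwrite("pics/all.png",a)
b=cv2.resize(im[180:250,220:330],(792,504),interpolation=cv2.INTER_CUBIC);cv2.imwrite("pics/crop.png",b)
s=camera("side");Ws=cloud(s)
for X in(W,Ws):
  P=X[np.isfinite(X[...,2])]
  near=lambda ctr,r,lo,hi:P[(np.hypot(P[:,0]-ctr[0],P[:,1]-ctr[1])<r)&(P[:,2]>lo)&(P[:,2]<hi)]
  for n,ctr,r,lo,hi in(("base",(.563,-.112),.095,.016,.03),("cap",(.568,-.121),.03,.139,.152),("pedal",(.565,.03),.075,.03,.04),("ktop",(.565,.03),.075,.049,.058),("sw",(.565,.03),.075,.042,.0485)):
    p=near(ctr,r,lo,hi)[:,:2].astype(np.float32)
    if len(p)>2:
        rc=cv2.minAreaRect(p); print(n,len(p),np.round(p.mean(0),4),np.round(rc[0],4),np.round(rc[1],4),round(rc[2],1))
E
```

```text
base 1316 [ 0.5657 -0.1151] [ 0.568  -0.1193] [0.1402 0.0954] 4.5
cap 84 [ 0.5678 -0.1266] [ 0.5684 -0.1271] [0.0228 0.0248] 44.7
pedal 770 [0.5657 0.029 ] [0.5669 0.0294] [0.1116 0.0599] 2.7
ktop 55 [0.5816 0.0298] [0.5646 0.0294] [0.0676 0.019 ] 1.5
sw 20 [0.5528 0.0278] [0.5594 0.0305] [0.028  0.0871] 77.2
base 944 [ 0.5641 -0.1107] [ 0.5691 -0.1198] [0.1413 0.1002] 5.0
cap 55 [ 0.5689 -0.1246] [ 0.5703 -0.1264] [0.0244 0.0255] 83.1
pedal 619 [0.5648 0.0325] [0.5678 0.03  ] [0.1124 0.0624] 2.5
ktop 48 [0.5856 0.0306] [0.5681 0.0266] [0.0652 0.0209] 10.3
sw 31 [0.5627 0.0329] [0.5623 0.0316] [0.0666 0.0122] 9.3
```

View pics/all.png

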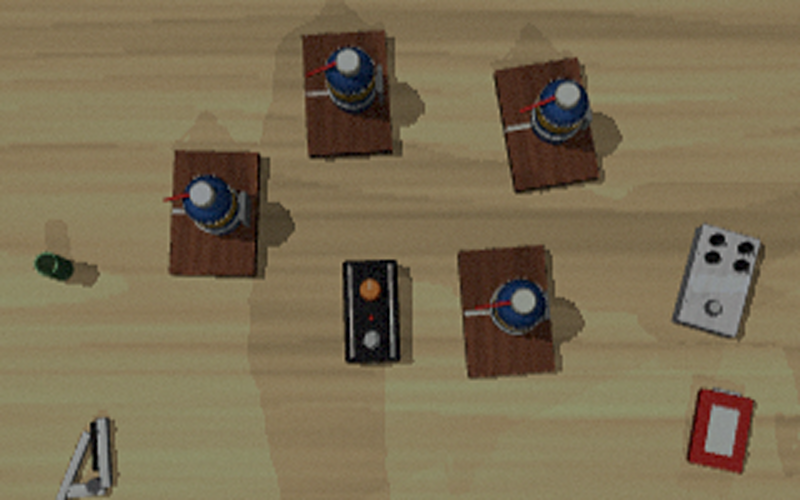

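View pics/crop.png

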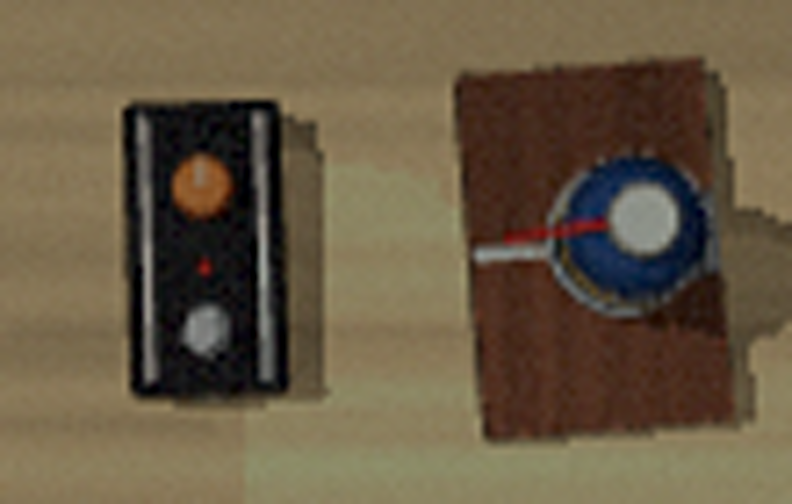

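Top view: four look-alike stands, with crop pixels as positions in the enlarged overview: (348,90) far centre, (548,125) far right, (215,212) left, and (505,312), which is at world (0.569, -0.127). The last has r = 0.58 m against 0.70, 0.78 and 0.81 m for the others, so it is the nearest to the robot's base and the one meant. The crop confirms it: the white line is at (510,252), pointing +y toward the black pedal, whose orange knob is at (203,185), on its +x end.

```bash
cat >> h.py <<'E'
def go(x,y,z,yaw):
    """print normalised shift/turn from measured pose; yaw(deg) of tool x in world, tool down"""
    from scipy.spatial.transform import Rotation as Rn
    o=get_obs();w,a,b,c=o["eef_rot"];R=Rn.from_quat([a,b,c,w]).as_matrix()
    d=R.T@(np.array([x,y,z])-o["eef_pos"])/.4
    y0=np.degrees(np.arctan2(R[1,0],R[0,0]));t=-(yaw-y0);t=(t+180)%360-180
    print("t",round(o["time_s"],2),"pos",np.round(o["eef_pos"],4),"yaw",round(y0,2),"F",np.round(o["wrist_force"],1),"-> shift",np.round(d,4),"turn",round(t/180,4))
E
python3 -c "
from h import *
go(.38,-.25,.19,2.6);go(.567,.0295,.19,2.6)"
```

```text
t 1.0 pos [ 0.2003 -0.539   0.1924] yaw 20.39 F [-0.4 -0.6 -0.4] -> shift [ 0.6728 -0.5208  0.006 ] turn 0.0988
t 1.0 pos [ 0.2003 -0.539   0.1924] yaw 20.39 F [-0.4 -0.6 -0.4] -> shift [ 1.3544 -1.0129  0.006 ] turn 0.0988
```

>>> play_rows([
  [85,[0.673,-0.521,0.006],0.0988],
  [85,[0.673,-0.521,0.006],0.0988],
  [85,[0.673,-0.521,0.006],0.0988],
  [85,[0.673,-0.521,0.006],0.0988],
  [85,[0.673,-0.521,0.006],0.0988],
  [85,[0.673,-0.521,0.006],0.0988],
  [85,[0.673,-0.521,0.006],0.0988],
  [85,[0.673,-0.521,0.006],0.0988],
  [85,[0.673,-0.521,0.006],0.0988],
])

```text
time_s: 1.9
eef_pos: [0.3805, -0.2495, 0.1902]
eef_rot: [0.0, 1.0, 0.024, 0.0]
wrist_force: [-0.8, -0.0, 0.2]
opening: 0.994
grasp_force: 0.0
```

```bash
python3 -c "
from h import *
go(.567,.0295,.10,2.6)"
```

```text
t 1.9 pos [ 0.3805 -0.2495  0.1902] yaw 2.76 F [-0.8 -0.   0.2] -> shift [ 0.4993 -0.6744  0.225 ] turn 0.0009
```

>>> play_rows([
  [85,[0.5,-0.674,0],0.001],
  [85,[0.5,-0.674,0],0.001],
  [85,[0.5,-0.674,0],0.001],
  [85,[0.5,-0.674,0],0.001],
  [85,[0.5,-0.674,0],0.001],
  [85,[0.5,-0.674,0],0.001],
  [85,[0.5,-0.674,0],0.001],
  [85,[0.5,-0.674,0],0.001],
  [85,[0.5,-0.674,0.225],0.001],
  [85,[0.5,-0.674,0.225],0.001],
])

```text
time_s: 2.9
eef_pos: [0.5683, 0.0264, 0.0991]
eef_rot: [0.001, 1.0, 0.02, 0.001]
wrist_force: [0.2, 0.4, -0.1]
opening: 0.993
grasp_force: 0.0
```

```bash
python3 -c "
from h import *
go(.567,.0295,.003,2.6)"
```

```text
t 2.9 pos [0.5683 0.0264 0.0991] yaw 2.34 F [ 0.2  0.4 -0.1] -> shift [-0.0034 -0.0081  0.2403] turn -0.0015
```

>>> play_rows([
  [85,[0,0,0],0],
  [85,[0,0,0],0],
])

```text
time_s: 3.1
eef_pos: [0.5674, 0.0268, 0.1001]
eef_rot: [0.0, 1.0, 0.02, -0.001]
wrist_force: [1.1, -0.1, 1.1]
opening: 1.001
grasp_force: 0.0
```

```bash
python3 -c "
from h import *
go(.567,.0295,.003,2.6)"
```

```text
t 3.1 pos [0.5674 0.0268 0.1001] yaw 2.31 F [ 1.1 -0.1  1.1] -> shift [-0.0004 -0.0067  0.2429] turn -0.0016
```

>>> play_rows([
  [85,[0,-0.007,0],-0.001],
  [85,[0,-0.007,0.1],-0.001],
  [85,[0,-0.007,0.18],-0.001],
  [85,[0,-0.007,0.22],-0.001],
  [85,[0,-0.007,0.24],-0.001],
  [85,[0,-0.007,0.24],-0.001],
])

```text
time_s: 3.7
eef_pos: [0.5684, 0.031, 0.005]
eef_rot: [0.0, 1.0, 0.023, 0.001]
wrist_force: [0.6, 0.1, 0.2]
opening: 0.998
grasp_force: 0.0
```

>>> play_rows([
  [70,[0,0,0],0],
  [66,[0,0,0],0],
  [62,[0,0,0],0],
  [58,[0,0,0],0],
  [54,[0,0,0],0],
  [54,[0,0,0],0],
  [54,[0,0,0],0],
])

```text
time_s: 4.4
eef_pos: [0.5675, 0.0313, 0.004]
eef_rot: [-0.0, 1.0, 0.023, -0.0]
wrist_force: [0.6, 0.3, 0.3]
opening: 0.634
grasp_force: 0.0
```

```bash
python3 - <<'E'
from h import *
import numpy as np
print(get_obs()["opening"]*85.4)
# target: pedal ~25 mm out from flush, aligned with stand
a=np.radians(4.6);ex=np.array([np.cos(a),np.sin(a)]);ey=np.array([-np.sin(a),np.cos(a)])
O=np.array([.569,-.127])
for off in(0,.025):
    p=O+(.085+off)*ey-.022*ex;print(p);go(*p,.003,4.6)
go(.567,.0295,.003,2.6)
E
```

```text
54.13381424327299
[ 0.54025396 -0.04403817]
t 4.4 pos [0.5675 0.0313 0.004 ] yaw 2.6 F [0.6 0.3 0.3] -> shift [-0.0765  0.1852  0.0024] turn -0.0111
[ 0.53824898 -0.0191187 ]
t 4.4 pos [0.5675 0.0313 0.004 ] yaw 2.6 F [0.6 0.3 0.3] -> shift [-0.0787  0.1227  0.0024] turn -0.0111
t 4.4 pos [0.5675 0.0313 0.004 ] yaw 2.6 F [0.6 0.3 0.3] -> shift [-0.0014  0.0046  0.0024] turn 0.0
```

```bash
python3 - <<'E'
from h import *
c=camera("side");im=cv2.cvtColor(c["image"],cv2.COLOR_RGB2BGR)
cv2.imwrite("pics/g1.png",cv2.resize(im[130:290,160:360],(750,600),interpolation=cv2.INTER_CUBIC))
c=camera("top");W=cloud(c)
for d in masks_of(c,"pedal")[:2]:
    print(d["conf"],d["rect"],np.nanmedian(W[d["mask"]],0))
E
```

```text
0.56 [247.4, 229.8, 19.1, 10.3] [0.52321889 0.03144644 0.03597047]
```

View pics/g1.png

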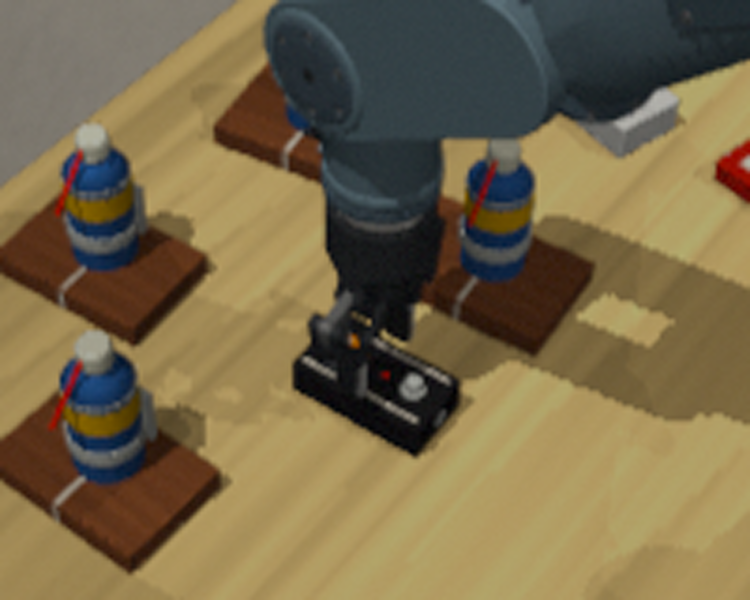

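The picture shows the fingers astride the black pedal, with the near finger at (355,375) outside its long side. There is no grip force yet, so I'll close further.

>>> play_rows([
  [48,[0,0,0],0],
  [44,[0,0,0],0],
  [40,[0,0,0],0],
  [40,[0,0,0],0],
  [40,[0,0,0],0],
])

```text
time_s: 5.05
eef_pos: [0.5675, 0.0313, 0.004]
eef_rot: [0.0, 1.0, 0.023, 0.0]
wrist_force: [-0.8, 0.6, 0.2]
opening: 0.467
grasp_force: 0.0
```

```bash
python3 - <<'E'
from h import *
c=camera("side");im=cv2.cvtColor(c["image"],cv2.COLOR_RGB2BGR)
cv2.imwrite("pics/g2.png",cv2.resize(im[200:260,220:300],(800,600),interpolation=cv2.INTER_CUBIC))
W=cloud(c);P=W[np.isfinite(W[...,2])]
p=P[(np.hypot(P[:,0]-.565,P[:,1]-.03)<.1)&(P[:,2]>.03)&(P[:,2]<.04)]
print(cv2.minAreaRect(p[:,:2].astype(np.float32)), np.median(p[:,2]))
f=P[(np.hypot(P[:,0]-.5675,P[:,1]-.031)<.07)&(P[:,2]>.056)&(P[:,2]<.07)]
print(np.percentile(f,[2,50,98],axis=0).round(3))
E
```

```text
((0.5681191086769104, 0.0297053474932909), (0.11223223805427551, 0.06447410583496094), 1.8218919038772583) 0.03498944946785035
[[0.555 0.007 0.056]
 [0.561 0.055 0.062]
 [0.574 0.066 0.07 ]]
```

View pics/g2.png

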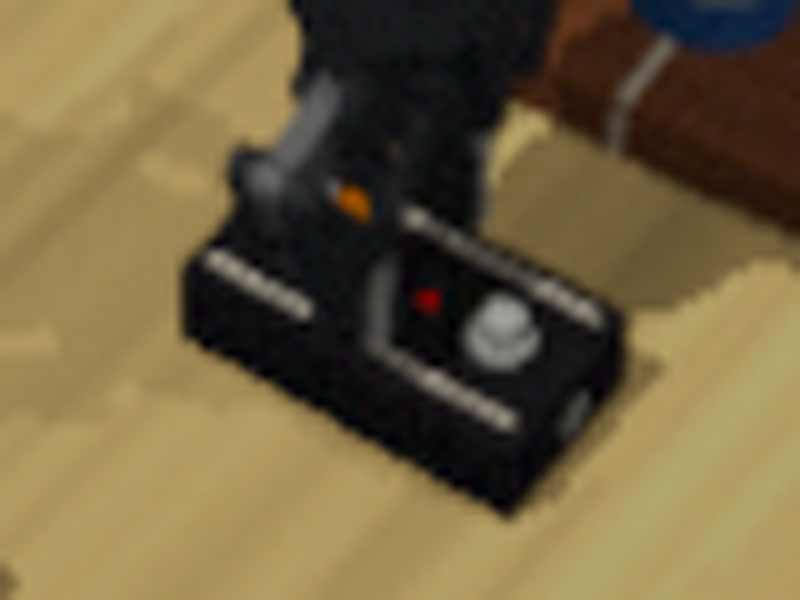

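```bash
python3 - <<'E'
from h import *
c=camera("side");W=cloud(c);im=c["image"]
for r in range(216,250,1):
    row=[]
    for col in range(246,262,3):
        w=W[r,col];row.append("%4d,%3d,%3d"%tuple((w*1000).round()) if np.isfinite(w[0]) else "nan")
    print(r,*row,sep=" | ")
E
```

```text
216 |  569, 93,145 |  564, 87,143 |  563, 75,133 |  565, 59,116 |  560, 54,116 |  551, 52,120
217 |  566, 96,147 |  558, 95,152 |  560, 80,136 |  566, 58,111 |  554, 61,122 |  550, 54,119
218 |  567, 96,142 |  558, 94,146 |  553, 88,144 |  564, 61,111 |  556, 58,114 |  551, 52,112
219 |  566, 97,139 |  557, 96,146 |  553, 89,142 |  591, 23, 52 |  557, 57,109 |  581,  9, 47
220 |  566, 96,134 |  556, 97,143 |  552, 90,139 |  590, 24, 50 |  556, 59,107 |  584,  4, 36
221 |  570, 91,123 |  557, 96,137 |  555, 86,129 |  567, 57, 93 |  554, 61,107 |  580,  9, 39
222 |  570, 91,120 |  559, 93,128 |  554, 88,128 |  562, 63, 99 |  556, 59, 99 |  581,  8, 33
223 |  574, 86,107 |  560, 92,124 |  553, 88,125 |  561, 65, 97 |  554, 60, 98 |  578, 12, 34
224 |  572, 89,108 |  560, 92,120 |  553, 88,121 |  561, 65, 93 |  554, 61, 94 |  574, 17, 38
225 |  575, 85, 98 |  568, 81, 99 |  554, 88,116 |  554, 74,103 |  555, 60, 89 |  573, 19, 36
226 |  603, 48, 37 |  566, 84, 99 |  554, 87,112 |  554, 74, 99 |  556, 57, 81 |  573, 18, 31
227 |  602, 50, 36 |  597, 42, 32 |  554, 87,108 |  553, 75, 96 | 
[... 1395 characters left out ...]
 564, 58,  6 |  555, 57, 13 |  544, 58, 23
243 |  585, 71,  0 |  577, 69,  3 |  572, 61,  0 |  566, 56, -1 |  554, 57,  9 |  544, 59, 19
244 |  581, 76,  3 |  577, 68, -2 |  570, 63, -1 |  564, 58, -2 |  555, 57,  4 |  543, 59, 15
245 |  580, 78,  1 |  574, 72,  0 |  568, 67,  0 |  560, 63,  1 |  556, 55, -4 |  543, 59, 11
246 |  578, 80,  1 |  573, 74, -1 |  564, 71,  2 |  558, 66,  2 |  552, 60,  1 |  545, 55,  1
247 |  577, 81, -2 |  571, 76, -2 |  561, 75,  4 |  556, 69,  2 |  552, 61, -3 |  544, 57, -1
248 |  575, 85, -1 |  568, 81,  1 |  562, 74, -2 |  554, 71,  2 |  547, 67,  3 |  544, 58, -4
249 |  570, 91,  4 |  566, 83,  0 |  560, 77, -1 |  553, 72, -2 |  546, 69,  1 |  539, 64,  1
```

>>> play_rows([
  [85,[0,0,0],0],
  [85,[0,0,0],0],
  [85,[0,0,0],0],
  [85,[0,0,0],0],
  [85,[0,0,0],0],
  [85,[0,0,0],0],
  [85,[0,0,-0.1],0],
  [85,[0,0,-0.2],0],
  [20,[0,0,-0.3],0],
  [0,[0,0,-0.3],0],
])

```text
time_s: 6.15
eef_pos: [0.5721, 0.0308, 0.1307]
eef_rot: [0.001, 1.0, 0.023, 0.006]
wrist_force: [1.2, -0.2, 0.4]
opening: 0.693
grasp_force: 0.0
```

>>> play_rows([
  [0,[0,0,0],0],
  [0,[0,0,0],0],
  [0,[0,0,0],0],
  [0,[0,0,0],0],
  [0,[0,0,0],0],
])

```text
time_s: 6.65
eef_pos: [0.567, 0.0314, 0.123]
eef_rot: [-0.0, 1.0, 0.023, -0.001]
wrist_force: [-0.0, -0.1, -0.0]
opening: -0.002
grasp_force: 0.0
```

```bash
python3 - <<'E'
from h import *
o=get_obs();print(o["eef_pos"],o["opening"])
c=camera("side");im=cv2.cvtColor(c["image"],cv2.COLOR_RGB2BGR)
cv2.imwrite("pics/g3.png",cv2.resize(im[150:270,200:320],(600,600),interpolation=cv2.INTER_CUBIC))
W=cloud(c);P=W[np.isfinite(W[...,2])]
p=P[(np.hypot(P[:,0]-o["eef_pos"][0],P[:,1]-o["eef_pos"][1])<.02)&(P[:,2]>.06)]
print(np.sort(p[:,2])[:30:3].round(3))
p=P[(np.hypot(P[:,0]-.565,P[:,1]-.03)<.1)&(P[:,2]>.03)&(P[:,2]<.04)]
print(cv2.minAreaRect(p[:,:2].astype(np.float32)))
E
```

```text
[0.5669629  0.03138686 0.12302273] -0.001942376384315467
[0.166 0.169 0.17  0.171 0.172 0.173 0.174 0.175 0.176 0.177]
((0.5681772232055664, 0.029390402138233185), (0.11297284066677094, 0.06345997750759125), 1.9011987447738647)
```

View pics/g3.png

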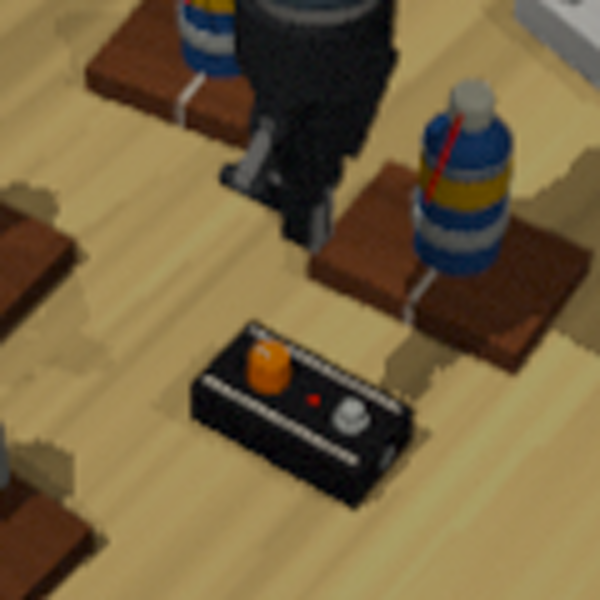

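The closed fingertips are at about (305,245) and show at z ≈ 0.165 while the state says 0.123. The reported TCP is therefore offset, and the earlier closing happened above the pedal, which hasn't moved. I'll measure the whole offset.

```bash
python3 - <<'E'
from h import *
e=get_obs()["eef_pos"]
for n in("side","top"):
    c=camera(n);W=cloud(c)
    v,u=np.where((np.hypot(W[...,0]-e[0],W[...,1]-e[1])<.08)&(W[...,2]>.1))
    p=W[v,u]
    for lo,hi in((.1,.155),(.155,.163),(.163,.17),(.17,.18),(.18,.19),(.19,.2),(.2,.21),(.21,.23),(.23,.26)):
        q=p[(p[:,2]>=lo)&(p[:,2]<hi)]
        if len(q): print(n,lo,len(q),"x",np.percentile(q[:,0],[2,50,98]).round(3),"y",np.percentile(q[:,1],[2,50,98]).round(3))
    R,t=w2c(c);K=np.array(c["intrinsics"])
    for dz in(0,.037): 
        q=R@(e+[0,0,dz])+t;q=K@q;print("proj tip",dz,q[:2]/q[2])
E
```

```text
side 0.155 1 x [0.564 0.564 0.564] y [0.036 0.036 0.036]
side 0.163 7 x [0.558 0.559 0.561] y [0.023 0.033 0.039]
side 0.17 26 x [0.556 0.56  0.573] y [0.026 0.039 0.047]
side 0.18 27 x [0.557 0.561 0.574] y [0.025 0.043 0.046]
side 0.19 17 x [0.557 0.559 0.562] y [0.024 0.035 0.045]
side 0.2 11 x [0.556 0.556 0.559] y [0.017 0.038 0.046]
side 0.21 107 x [0.552 0.557 0.577] y [-0.007  0.043  0.07 ]
side 0.23 234 x [0.549 0.557 0.576] y [-0.025  0.05   0.092]
proj tip 0 [260.8851657  207.59300439]
proj tip 0.037 [261.24989931 197.92282934]
proj tip 0 [246.00920739 211.37589508]
proj tip 0.037 [245.45942948 210.19369259]
```

>>> play_rows([
  [85,[0.002,0.004,0],0],
  [85,[0.002,0.004,0],0],
  [85,[0.002,0.004,0],0],
  [85,[0.002,0.004,0],0],
  [85,[0.002,0.004,0],0],
  [85,[0.002,0.004,0.1],0],
  [85,[0.002,0.004,0.2],0],
  [85,[0.002,0.004,0.26],0],
  [85,[0.002,0.004,0.3],0],
])

```text
time_s: 7.7
eef_pos: [0.5669, 0.03, 0.0017]
eef_rot: [-0.0, 1.0, 0.023, -0.002]
wrist_force: [-0.3, -0.3, -0.3]
opening: 0.998
grasp_force: 0.0
```

>>> play_rows([
  [85,[0,0,0.025],0],
  [85,[0,0,0.05],0],
  [85,[0,0,0.075],0],
  [85,[0,0,0.075],0],
])

```text
time_s: 8.1
eef_pos: [0.5679, 0.0298, -0.0268]
eef_rot: [-0.0, 1.0, 0.023, -0.001]
wrist_force: [0.2, -0.8, -0.6]
opening: 0.993
grasp_force: 0.0
```

>>> play_rows([
  [70,[0,0,0],0],
  [66,[0,0,0],0],
  [62,[0,0,0],0],
  [60,[0,0,0],0],
  [58,[0,0,0],0],
  [56,[0,0,0],0],
  [56,[0,0,0],0],
])

```text
time_s: 8.8
eef_pos: [0.5692, 0.0294, -0.0248]
eef_rot: [0.0, 1.0, 0.023, 0.001]
wrist_force: [-1.9, -1.4, 6.6]
opening: 0.685
grasp_force: 63.3
```

```bash
python3 - <<'E'
from h import *
a=np.radians(4.6);ex=np.array([np.cos(a),np.sin(a)]);ey=np.array([-np.sin(a),np.cos(a)])
O=np.array([.569,-.127])
p=O+.110*ey-.022*ex;print(p,get_obs()["opening"]*85.4,get_obs()["grasp_force"]);go(*p,get_obs()["eef_pos"][2],4.6)
E
```

```text
[ 0.53824898 -0.0191187 ] 58.46978817188334 63.25334429740906
t 8.8 pos [ 0.5692  0.0294 -0.0248] yaw 2.61 F [-1.9 -1.4  6.6] -> shift [-0.0828  0.1176 -0.    ] turn -0.0111
```

>>> play_rows([
  [56,[-0.01,0.015,0],-0.001],
  [56,[-0.02,0.03,0],-0.003],
  [56,[-0.03,0.045,0],-0.005],
  [56,[-0.04,0.06,0],-0.007],
  [56,[-0.05,0.075,0],-0.009],
  [56,[-0.06,0.09,0],-0.011],
  [56,[-0.07,0.105,0],-0.011],
  [56,[-0.08,0.118,0],-0.011],
  [56,[-0.08,0.118,0],-0.011],
  [56,[-0.08,0.118,0],-0.011],
])

```text
time_s: 9.8
eef_pos: [0.5397, -0.0196, -0.0248]
eef_rot: [0.0, 0.999, 0.04, 0.001]
wrist_force: [0.1, 0.2, 7.7]
opening: 0.684
grasp_force: 66.1
```

>>> play_rows([
  [85,[0,0,0],0],
  [85,[0,0,0],0],
  [85,[0,0,0],0],
  [85,[0,0,-0.1],0],
  [85,[0,0,-0.2],0],
  [85,[0,-0.1,-0.3],0],
  [85,[0,-0.2,-0.4],0],
  [85,[0,-0.3,-0.4],0],
  [85,[0,-0.4,-0.4],0],
])

```text
time_s: 10.7
eef_pos: [0.527, 0.1425, 0.1367]
eef_rot: [-0.0, 0.999, 0.04, 0.002]
wrist_force: [1.1, -0.2, 0.4]
opening: 0.998
grasp_force: 0.0
```

```bash
cat >> h.py <<'E'
def pedal():
    O=np.array([.569,-.127]);a=np.radians(4.6);ex=np.array([np.cos(a),np.sin(a)]);ey=np.array([-np.sin(a),np.cos(a)])
    for n in("top","side"):
        c=camera(n);save(c,n+"_last.png");W=cloud(c)
        hsv=cv2.cvtColor(c["image"],cv2.COLOR_RGB2HSV)
        k=(hsv[...,0]>6)&(hsv[...,0]<17)&(hsv[...,1]>150)&(hsv[...,2]>90)&(W[...,2]>.049)&(W[...,2]<.06)
        k=W[k][:,:2];kk=cv2.minAreaRect(k.astype(np.float32))[0] if len(k) else (0,0)
        q=W[(hsv[...,2]<75)&(W[...,2]>.031)&(W[...,2]<.0395)&(np.hypot(W[...,0]-.54,W[...,1]+.03)<.12)][:,:2]
        q=q[(np.abs((q-np.median(q,0))@ey)<.045)]
        r=cv2.minAreaRect(q.astype(np.float32)); print(n,"pedal",np.round(r[0],4),np.round(r[1],4),round(r[2],2),"knob stand",np.round([(kk-O)@ex,(kk-O)@ey],4),len(k),"centre stand",np.round([(r[0]-O)@ex,(r[0]-O)@ey],4))
E
python3 - <<'E'
from h import *
pedal();go(.5,.1,.1,4.6)
E
```

```text
top pedal [ 0.5374 -0.0191] [0.1118 0.0597] 4.17 knob stand [-0.0007  0.1095] 38 centre stand [-0.0228  0.1101]
side pedal [ 0.5375 -0.0177] [0.1117 0.0651] 3.05 knob stand [-0.0002  0.1106] 29 centre stand [-0.0226  0.1115]
t 10.8 pos [0.5249 0.145  0.1345] yaw 4.87 F [-0.4 -0.2 -0.2] -> shift [-0.0715  0.1069  0.0859] turn 0.0015
```

```bash
python3 - <<'E'
from h import *
O=np.array([.569,-.127]);a=np.radians(4.6);ex=np.array([np.cos(a),np.sin(a)]);ey=np.array([-np.sin(a),np.cos(a)])
p=O+.172*ey-.0225*ex;print(p,get_obs()["q"].round(2));go(*p,.0,94.6);go(*p,-.03,-85.4)
E
```

```text
[0.53277826 0.04264149] [0.05 0.17 1.74 0.   1.23 1.54]
t 10.8 pos [0.5249 0.145  0.1345] yaw 4.87 F [-0.4 -0.2 -0.2] -> shift [-0.0022  0.2571  0.3357] turn -0.4985
t 10.8 pos [0.5249 0.145  0.1345] yaw 4.87 F [-0.4 -0.2 -0.2] -> shift [-0.0023  0.2572  0.4107] turn 0.5015
```

>>> play_rows([
  [80,[0,0.1,0],-0.4985],
  [80,[-0.002,0.257,0],-0.4985],
  [80,[-0.002,0.257,0],-0.4985],
  [80,[-0.002,0.257,0],-0.4985],
  [80,[-0.002,0.257,0],-0.4985],
  [80,[-0.002,0.257,0],-0.4985],
  [80,[-0.002,0.257,0],-0.4985],
  [80,[-0.002,0.257,0],-0.4985],
  [80,[-0.002,0.257,0],-0.4985],
  [80,[-0.002,0.257,0],-0.4985],
])

```text
time_s: 11.8
eef_pos: [0.5326, 0.0374, 0.1333]
eef_rot: [-0.0, 0.708, 0.706, -0.001]
wrist_force: [-0.2, -0.2, 0.1]
opening: 0.931
grasp_force: 0.0
```

```bash
python3 - <<'E'
from h import *
O=np.array([.569,-.127]);a=np.radians(4.6);ex=np.array([np.cos(a),np.sin(a)]);ey=np.array([-np.sin(a),np.cos(a)])
p=O+.172*ey-.0225*ex;go(*p,-.03,94.6)
E
```

```text
t 11.8 pos [0.5326 0.0374 0.1333] yaw 89.78 F [-0.2 -0.2  0.1] -> shift [0.0132 0.001  0.4082] turn -0.0268
```

>>> play_rows([
  [80,[0.013,0.001,0.1],-0.0268],
  [80,[0.013,0.001,0.2],-0.0268],
  [80,[0.013,0.001,0.3],-0.0268],
  [80,[0.013,0.001,0.35],-0.0268],
  [80,[0.013,0.001,0.35],-0.0268],
])

```text
time_s: 12.3
eef_pos: [0.5296, 0.0431, -0.0099]
eef_rot: [-0.003, 0.68, 0.733, -0.002]
wrist_force: [-0.3, 0.1, 0.7]
opening: 0.941
grasp_force: 0.0
```

```bash
python3 - <<'E'
from h import *
O=np.array([.569,-.127]);a=np.radians(4.6);ex=np.array([np.cos(a),np.sin(a)]);ey=np.array([-np.sin(a),np.cos(a)])
for y in (.172,.151,.126):
  p=O+y*ey-.0225*ex;go(*p,-.03,94.6)
E
```

```text
t 12.3 pos [ 0.5296  0.0431 -0.0099] yaw 94.25 F [-0.3  0.1  0.7] -> shift [-0.0019  0.0082  0.0502] turn -0.002
t 12.3 pos [ 0.5296  0.0431 -0.0099] yaw 94.25 F [-0.3  0.1  0.7] -> shift [-0.0544  0.0085  0.0501] turn -0.002
t 12.3 pos [ 0.5296  0.0431 -0.0099] yaw 94.25 F [-0.3  0.1  0.7] -> shift [-0.1169  0.0089  0.05  ] turn -0.002
```

Lower, then push slowly toward the base.

>>> play_rows([
  [80,[0,0.006,0.03],-0.001],
  [80,[0,0.006,0.05],-0.001],
  [80,[0,0.006,0.05],-0.001],
  [80,[-0.02,0.006,0.05],-0.001],
  [80,[-0.04,0.006,0.05],-0.001],
  [80,[-0.05,0.006,0.05],-0.001],
  [80,[-0.06,0.006,0.05],-0.001],
  [80,[-0.07,0.006,0.05],-0.001],
  [80,[-0.08,0.006,0.05],-0.001],
  [80,[-0.08,0.006,0.05],-0.001],
])

```text
time_s: 13.3
eef_pos: [0.5386, 0.011, -0.0259]
eef_rot: [0.0, 0.679, 0.734, -0.0]
wrist_force: [-0.5, -0.1, 0.3]
opening: 0.934
grasp_force: 0.1
```

```bash
python3 - <<'E'
from h import *
pedal()
O=np.array([.569,-.127]);a=np.radians(4.6);ex=np.array([np.cos(a),np.sin(a)]);ey=np.array([-np.sin(a),np.cos(a)])
e=get_obs()["eef_pos"][:2]-O;print((e@ex).round(4),(e@ey).round(4))
E
```

```text
top pedal [ 0.5377 -0.0301] [0.1101 0.0574] 5.08 knob stand [-0.004   0.0916] 1 centre stand [-0.0234  0.0991]
side pedal [ 0.5385 -0.0159] [0.1146 0.0714] 6.32 knob stand [-0.557   0.1722] 0 centre stand [-0.0215  0.1132]
-0.0196 0.1402
```

>>> play_rows([
  [80,[-0.005,0,0],0],
  [80,[-0.01,0,0],0],
  [80,[-0.015,0,0],0],
  [80,[-0.02,0,0],0],
  [80,[-0.025,0,0],0],
  [80,[-0.03,0,0],0],
  [80,[-0.0325,0,0],0],
  [80,[-0.0325,0,0],0],
])

```text
time_s: 14.2
eef_pos: [0.5394, -0.0017, -0.0261]
eef_rot: [0.0, 0.679, 0.734, -0.0]
wrist_force: [-0.1, 0.2, -0.3]
opening: 0.933
grasp_force: 0.3
```

>>> play_rows([
  [80,[-0.0025,0,0],0],
  [80,[-0.005,0,0],0],
  [80,[-0.005,0,0],0],
])

```text
time_s: 14.5
eef_pos: [0.5396, -0.0034, -0.026]
eef_rot: [-0.0, 0.679, 0.734, 0.0]
wrist_force: [1.2, 2.5, -0.7]
opening: 0.939
grasp_force: 1.0
```

>>> play_rows([
  [80,[-0.0025,0,0],0],
  [80,[-0.005,0,0],0],
  [80,[-0.005,0,0],0],
])

```text
time_s: 14.8
eef_pos: [0.5395, -0.0034, -0.026]
eef_rot: [-0.001, 0.679, 0.734, 0.001]
wrist_force: [0.3, 11.4, 0.9]
opening: 0.937
grasp_force: 5.4
```

Blocked at 11 N with no further travel, so the pedal is flush. I'll back off, rise and check.

>>> play_rows([
  [80,[0.01,0,0],0],
  [80,[0.05,0,0],0],
  [80,[0.1,0,0],0],
  [80,[0.15,0,-0.1],0],
  [0,[0.2,0,-0.2],0],
  [0,[0.25,0,-0.3],0],
  [0,[0.25,0,-0.4],0],
  [0,[0.25,0,-0.5],0],
  [0,[0.25,0,-0.5],0],
])

```text
time_s: 15.7
eef_pos: [0.5361, 0.095, 0.1809]
eef_rot: [0.005, 0.679, 0.734, 0.004]
wrist_force: [0.5, -0.3, 1.1]
opening: 0.079
grasp_force: 0.0
```

```bash
python3 - <<'E'
from h import *
pedal();go(.569,-.127,.175,94.6)
E
```

```text
top pedal [ 0.5389 -0.0438] [0.1118 0.0597] 4.66 knob stand [-0.0012  0.0853] 37 centre stand [-0.0233  0.0853]
side pedal [ 0.5404 -0.0434] [0.112 0.064] 3.86 knob stand [0.0007 0.0854] 33 centre stand [-0.0218  0.0856]
t 15.8 pos [0.5327 0.0948 0.1753] yaw 94.47 F [-0.5  0.8 -0.4] -> shift [-0.5599  0.0473  0.0012] turn -0.0007
```

The knob sits at stand (0.000, 0.085), the pedal is aligned within 1°, and the cap is up. Next I move over the cap with the fingers shut.

>>> play_rows([
  [0,[-0.56,0.047,0],0],
  [0,[-0.56,0.047,0],0],
  [0,[-0.56,0.047,0],0],
  [0,[-0.56,0.047,0],0],
  [0,[-0.56,0.047,0],0],
  [0,[-0.56,0.047,0],0],
  [0,[-0.56,0.047,0.1],0],
  [0,[-0.56,0.047,0.1],0],
  [0,[-0.56,0.047,0.1],0],
])

```text
time_s: 16.7
eef_pos: [0.5665, -0.1259, 0.1324]
eef_rot: [-0.002, 0.679, 0.734, -0.001]
wrist_force: [-0.7, -1.2, 0.5]
opening: -0.004
grasp_force: 0.0
```

```bash
python3 - <<'E'
from h import *
go(.569,-.127,.108,94.6)
c=camera("side");im=cv2.cvtColor(c["image"],cv2.COLOR_RGB2BGR)
cv2.imwrite("pics/p1.png",cv2.resize(im[140:250,230:350],(720,600),interpolation=cv2.INTER_CUBIC))
E
```

```text
t 16.7 pos [ 0.5665 -0.1259  0.1324] yaw 94.5 F [-0.7 -1.2  0.5] -> shift [-0.0034  0.0062  0.061 ] turn -0.0006
```

View pics/p1.png

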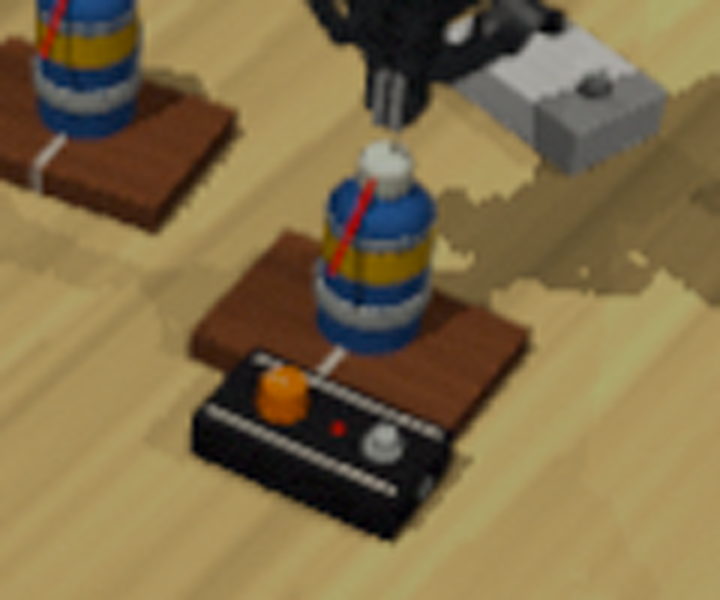

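The picture shows the fingertips at (390,120) just above the white cap (385,165), and the pedal flush with its knob (283,395) on the white line (333,360). Now I press slowly.

>>> play_rows([
  [0,[-0.003,0.006,0.02],0],
  [0,[-0.003,0.006,0.035],0],
  [0,[-0.003,0.006,0.045],0],
  [0,[-0.003,0.006,0.05],0],
  [0,[-0.003,0.006,0.055],0],
  [0,[-0.003,0.006,0.06],0],
  [0,[-0.003,0.006,0.06],0],
])

```text
time_s: 17.45
eef_pos: [0.5704, -0.1286, 0.1098]
eef_rot: [-0.0, 0.679, 0.734, -0.0]
wrist_force: [-0.2, 0.7, -0.5]
opening: -0.002
grasp_force: 0.0
```

>>> play_rows([
  [0,[0,0,0.005],0],
  [0,[0,0,0.01],0],
  [0,[0,0,0.01],0],
])

```text
time_s: 17.75
eef_pos: [0.5707, -0.1286, 0.106]
eef_rot: [0.0, 0.679, 0.734, 0.0]
wrist_force: [0.4, 0.0, 1.2]
opening: 0.002
grasp_force: 0.8
```

>>> play_rows([
  [0,[0,0,0.005],0],
  [0,[0,0,0.0075],0],
  [0,[0,0,0.0075],0],
])

```text
time_s: 18.05
eef_pos: [0.5708, -0.1287, 0.1033]
eef_rot: [0.0, 0.679, 0.734, 0.0]
wrist_force: [-1.1, -0.4, 4.7]
opening: 0.001
grasp_force: 2.1
```

>>> play_rows([
  [0,[0,0,0.005],0],
  [0,[0,0,0.01],0],
  [0,[0,0,0.01],0],
])

```text
time_s: 18.35
eef_pos: [0.5709, -0.1287, 0.1001]
eef_rot: [0.0, 0.679, 0.734, 0.0]
wrist_force: [-2.6, 0.9, 10.6]
opening: 0.003
grasp_force: 5.1
```

>>> play_rows([
  [0,[0,0,0.004],0],
  [0,[0,0,0.004],0],
  [0,[0,0,0.004],0],
])

```text
time_s: 18.65
eef_pos: [0.571, -0.1287, 0.1]
eef_rot: [0.001, 0.679, 0.734, 0.0]
wrist_force: [-7.4, 2.2, 18.8]
opening: 0.004
grasp_force: 9.5
```

>>> play_rows([
  [0,[0,0,-0.02],0],
  [0,[0,0,-0.06],0],
  [0,[0,0,-0.15],0],
  [0,[0,0,-0.25],0],
  [0,[-0.2,0,-0.25],0],
  [0,[-0.2,0,-0.25],0],
  [0,[-0.2,0,-0.25],0],
])

```text
time_s: 19.35
eef_pos: [0.5766, -0.212, 0.1971]
eef_rot: [0.001, 0.68, 0.733, -0.0]
wrist_force: [0.1, -0.0, -0.9]
opening: -0.001
grasp_force: 0.0
```

```bash
python3 - <<'E'
from h import *
pedal()
c=camera("side");W=cloud(c);m=(np.hypot(W[...,0]-.569,W[...,1]+.127)<.009)&(W[...,2]>.13)&(W[...,2]<.155)
print("cap z",np.median(W[m][:,2]) if m.any() else None)
for l in("phaser","tin","slide","capo"):
    d=masks_of(c,l)
    if d: print(l,np.nanmedian(W[d[0]["mask"]],0).round(3))
E
```

```text
top pedal [ 0.5389 -0.0441] [0.111  0.0597] 4.54 knob stand [-0.0019  0.0847] 39 centre stand [-0.0233  0.0851]
side pedal [ 0.5401 -0.0426] [0.1123 0.0638] 6.08 knob stand [-0.0001  0.0868] 34 centre stand [-0.0221  0.0865]
cap z 0.14389831745545442
phaser [ 0.594 -0.335  0.035]
tin [ 0.439 -0.339  0.021]
slide [0.61  0.382 0.04 ]
capo [0.4   0.336 0.012]
```

The cap bottomed out at 18.8 N and is back up, the pedal is in place and the bystanders haven't moved.

```bash
python3 -c "
from bench import *
print(hand_in())"
```

```text
the job is handed in; nothing more can be done
None
```

I slid the black pedal flush against the spray stand's base with its knob within about 2 mm of the straw line, then pressed the cap fully down. It sprang back up, and I handed the job in at about 20 s; the judge's result was not shown.

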